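Scoop the primed doll heads into the deep box

ROBOT

A 6-joint arm with a two-finger parallel gripper is mounted at the origin on the work surface. World frame = base frame: x ahead of the robot, y to its left, z up, the work surface at z = 0. Lengths are in m, angles in rad, forces in N, time in s.
With the tool pointing down it reaches from about 0.35 to 0.775 m from the base axis. Payload 5.5 kg.
Tool frame: the origin (TCP) lies midway between the tips of the shut fingers; the grasp point (between the pads) lies 19 mm behind it; z points along the fingers, y is the line along which they close (so a half turn about z gives the same grasp; the last joint's range is limited). The gripper opens to 85 mm and grips with 20 to 120 N. Pads are 22 mm wide; open, the fingers measure 114 mm over their backs; the gripper's body (76 mm by 85 mm) begins 54 mm behind the grasp point. The pads swing forward as they close: fully open they stand 13 mm farther back than shut.
Start: joints at [-1.279, 0.313, 0.046, 1.304, 0, 1.431], TCP at [0.241, -0.522, 0.231] pointing down, gripper open.
Joint ranges: [-2.76, 2.76], [-0.86, 1.69], [-1.03, 1.26], [-2.2, 2.34], [-1.47, 1.5], [-3.14, 3.14]. Speed limits (rad/s): [2.57, 2.57, 3.14, 3.14, 3.14, 3.14].

INTERFACE

Orientations are given as a unit quaternion [w, x, y, z].
In Python, from workcell import get_state, read_camera, camera_info, hand_in, recognise gives the robot as it stands.
- The arm moves only by the tool arm_command, never from a script. Its argument "moves" is one flat list of numbers, 7 for each row, row after row: the opening, from -1 (shut) to 1 (fully open), then the shift along the tool's x, y, z in mm, then the turn, a rotation vector about the tool's x, y, z in rad. A call has 1 to 8 rows; each row shifts and turns the commanded pose from where the row before left it, along the tool's axes as they then stand; what a row does not reach is not made up. A row lasts 1/8 s, in which the tool goes at most 62.5 mm and 10.7 degrees, less where a joint would pass 70% of its speed; a pose out of reach is approached as far as the arm can. A call with a gripper value outside its range is refused whole. The fingers move at their own pace and stop on an object; "newtons" is the grip in N (left out, the last holds). Time passes only in rows, so rows that do not move let the fingers close. It gives the time, the measured TCP pose, the force, the opening and the grip force at its end, in the units of the state.
- get_state(): the state, without advancing time (a new reading comes with each control period).
- read_camera(name): name is "side" or "top" or "wrist"; returns (picture, depth): 420x560x3 uint8, blue, green, red; 420x560 float32, m along the optical axis (not along the pixel's ray), 0 where there is no reading.
- camera_info(name): a dict with "fovy" (degrees; the focal length in pixels is half the picture's height over the tangent of half this angle, whatever the lens; pixels are square), "cx", "cy" (the principal point, pixels), "eye" and "orientation" of the camera in the world; the wrist camera has in their place "tool_from_camera" (4x4, takes a point from camera to tool coordinates, whose origin is the TCP and whose axes are the flange's). Camera axes: x right, y down, z forward; pixel columns grow to the right and rows downward; lengths in m; the calibration is good to about 2 mm. A picture is of the moment at which its call begins: read the wrist's pose just before it. camera_info takes no time and is no camera call.
- hand_in(): hands the job in; it is judged then, once.
Trained networks look in the newest picture that a camera, given by its name, has taken for a name from the list of things; names that differ only in an ending like _2 or _b are one class to them, and where a whole thing is asked for, a point or a joint stands for the part that bears it (a point fixed in the world has none). Each returns a list of dicts, best first, with "confidence" (0 to 1); they miss things now and then, are a little off and sometimes report something else, mostly with a low value. They report only what shows in the picture. A call takes as long as a camera call. They do not tell look-alikes from the thing itself.
- recognise(camera, label): "point" ([column, row] in pixels, amid what is visible of it).
The state is a dict: "clock": time; "joint_pos": joint angles; "qvel": joint speeds; "tau": joint torques, N m; "tcp_pos": TCP position; "orientation": TCP orientation; "wrist_force": force on the tool from outside, world axes, zero at the start; "ft_torque": the same for the moment, N m; "finger_gap": finger opening in m; "grip_force": force on a finger pad.
Only numpy, scipy, OpenCV 4.12 (cv2) and the standard library are available. Lean on these libraries where they do the work, as an engineer would, in place of code of your own. Each camera call takes 0.05 s, during which the arm holds its last target. There are 200 camera calls.

TASK

The three doll heads in the shallow tray are freshly primed and must not be touched by the gripper: scoop them up with the hand scoop, lower the scoop down into the deep box and let them roll out gently close to its floor, never dropping them from the height of the rim. When all three lie in the box, stand the scoop upright in the middle of its cork mat and let go. Leave everything else on the bench where it is.

Things in the scene. Friction and masses are not known exactly. Their poses are not given: they have to be found in the camera images.
- scoop: Aluminium hand scoop, about 0.2 kg, standing on the mat. Origin: centre of the pan's underside; x points out of the open mouth, z up. Pan 118 mm (x -59 to +59) by 142 mm (y) outside, 138 mm wide inside, floor 2 mm thick; back wall 50 mm high at x = -59; side walls 34 mm high at the rear, 16 mm further on, none in the front 25 mm. Upright handle at the back; the whole spans x -83 to +59 mm.
- scoop_grip (a point): Place to hold the scoop, at (-71, 0, 125) mm in the scoop's frame: on the axis of its handle, an upright square wooden post 24 x 24 mm from z = 0 to z = 150 mm, sides parallel to the scoop's x and y.
- scoop_lip (a point): Middle of the underside of the scoop's front edge, at (59, 0, 0) mm in the scoop's frame.
- tray: Shallow fixed plywood tray, open on top; origin: centre of its underside; x along its length. Inside 300 mm (x) by 156 mm (y); walls 6 mm thick, 36 mm high over the bench; floor 6 mm thick. It stands either on the left or on the right of the mat. The doll heads start in its +x half (all at x > 25 mm); the -x half is empty.
- box: Deep fixed cardboard box, open on top, on the other side of the mat from the tray; origin: centre of its underside; x along its length. Inside 230 mm (x) by 184 mm (y); walls 5 mm thick, rim 100 mm over the bench, floor 6 mm thick. The scoop fits inside it.
- mat: Fixed cork mat 180 mm (x) by 170 mm (y), 4 mm thick, flat on the bench between tray and box; origin: centre of its underside. The scoop's place.
- head0: Doll head: a plain white ball 42 mm in diameter, about 40 g, smooth (friction about 0.3), with a small dark mark; origin: its centre. All three are alike. It rolls easily (on slopes over about 6 degrees).
- head1: Doll head: a plain white ball 42 mm in diameter, about 40 g, smooth (friction about 0.3), with a small dark mark; origin: its centre. All three are alike. It rolls easily (on slopes over about 6 degrees).
- head2: Doll head: a plain white ball 42 mm in diameter, about 40 g, smooth (friction about 0.3), with a small dark mark; origin: its centre. All three are alike. It rolls easily (on slopes over about 6 degrees).
- glue_bottle: Bystander: glue bottle, white plastic, 46 mm across, 120 mm tall, standing close beside the mat. Origin: centre of its underside.
- paint_tin: Bystander: paint tin, steel, 48 mm across, 60 mm tall, standing close beside the mat. Origin: centre of its underside.
- primer_jar: Bystander: jar of primer, 60 mm across, 75 mm tall, at the left (+y) edge of the work area. Origin: centre of its underside.
- spray_bottle: Bystander: spray bottle, 68 mm across, 146 mm tall, at the right (-y) edge of the work area. Origin: centre of its underside.
- brush_jar: Bystander: jar of brushes, 72 mm across, brush tips up to 190 mm high, beyond the mat. Origin: centre of its underside.
- water_bowl: Bystander: small ceramic bowl, 90 mm across, 45 mm tall, beyond the mat. Origin: centre of its underside.
- sanding_block: Bystander: wooden sanding block 70 x 40 x 30 mm between the mat and the robot. Origin: centre of its underside.
Not all that is in view belongs to the job. Of the things that look like the scoop, take the one that is farthest to the robot's right at the start.

How it is judged:
By the outcome, as a careful person would: the job done as asked, in the order asked, and still so for the second after the job is handed in, with the robot touching nothing.
It also fails if it takes over 72 s, if anything falls off the work surface, if the arm or the gripper's body presses on something with over 40 N, if the wrist force passes 120 N, or if a joint passes its speed limit or range.

## Working session

There is one attempt and no reset: what is moved stays moved. The work goes in short steps, Python scripts to look and compute and a tool call to move; the robot and the scene stay as the last step left them, time stands still between calls to the robot, and variables do not carry over. Pictures are saved under pics/ and viewed, at most 10 in all, crops included, and the job is handed in when it is done.

Besides the shell and the picture viewer there is one more tool, called as a command line: name --argument value ..., lists and objects as JSON in quotes. arm_command: Moves the arm, as the interface text tells. Its arguments: {"type":"object","properties":{"moves":{"type":"array"},"newtons":{"type":"number"}},"required":["moves"]}

```bash
mkdir -p pics; ls; cat > h.py <<'E'
import numpy as np, cv2
from scipy.spatial.transform import Rotation as R
from workcell import *
def cam(name):
    i=camera_info(name); f=210/np.tan(np.radians(i["fovy"])/2)
    return i,f
def quat(q): return R.from_quat([q[1],q[2],q[3],q[0]])
def T(name):
    i,f=cam(name)
    M=np.eye(4)
    if "eye" in i:
        o=np.array(i["orientation"],float)
        M[:3,:3]=quat(o).as_matrix() if o.size==4 else o.reshape(3,3)
        M[:3,3]=i["eye"]
    else:
        s=get_state(); M[:3,:3]=quat(s["orientation"]).as_matrix(); M[:3,3]=s["tcp_pos"]
        M=M@np.array(i["tool_from_camera"])
    return M,f,i
def cloud(name,depth):
    M,f,i=T(name)
    v,u=np.mgrid[0:420,0:560]
    P=np.stack([(u-i["cx"])/f*depth,(v-i["cy"])/f*depth,depth],-1)
    return P@M[:3,:3].T+M[:3,3]
E
python3 - <<'E'
from h import *
for n in ["side","top","wrist"]: print(n,camera_info(n))
s=get_state(); print(s)
L=["scoop","scoop_grip","scoop_lip","tray","box","mat","head0","glue_bottle","paint_tin","sanding_block"]
for n in ["top","side"]:
    p,d=read_camera(n); cv2.imwrite(f"pics/{n}0.png",p); np.save(f"{n}0.npy",d)
    C=cloud(n,d)
    for l in L:
        for r in recognise(n,l):
            u,v=map(int,np.round(r["point"])); print(n,l,u,v,round(r["confidence"],2),C[min(v,419),min(u,559)].round(3))
E
```

```text
pics
side {'fovy': 46.99876051656368, 'cx': 280.24629136399227, 'cy': 213.1619404763963, 'eye': array([ 0.32154713, -1.24556137,  0.98490244]), 'orientation': array([-0.46365273,  0.88313012, -0.06328078,  0.03320949])}
top {'fovy': 42.713641264923126, 'cx': 283.57895146363063, 'cy': 202.40881214323304, 'eye': array([ 0.30135326, -0.02172528,  1.63618829]), 'orientation': array([ 0.0470474 , -0.7045412 ,  0.70648046, -0.04789155])}
wrist {'fovy': 68.6862739729611, 'cx': 276.06325801481216, 'cy': 208.27227957219452, 'tool_from_camera': array([[-5.86752388e-04, -9.48801838e-01, -3.15871378e-01,
         8.07337838e-02],
       [ 9.99999544e-01, -7.94906152e-04,  5.30140779e-04,
        -5.41120355e-04],
       [-7.54086647e-04, -3.15870923e-01,  9.48801872e-01,
        -1.42025622e-01],
       [ 0.00000000e+00,  0.00000000e+00,  0.00000000e+00,
         1.00000000e+00]])}
{'clock': 0.0, 'joint_pos': array([-1.27859858e+00,  3.14016468e-01,  4.49561124e-02,  1.30360551e+00,
        2.99564604e-06,  1.43124038e+00]), 'qvel': array([ 0.00023818, -0.00108056, -0.00095623, -0.00037966, -0.0
[... 1518 characters left out ...]
 215 201 0.77 [0.296 0.265 0.01 ]
side scoop_lip 279 180 0.55 [0.551 0.381 0.011]
side tray 298 304 0.83 [ 0.509 -0.295  0.009]
side tray 299 234 0.65 [0.568 0.023 0.01 ]
side box 278 180 0.91 [0.547 0.383 0.01 ]
side mat 279 246 0.65 [ 0.493 -0.025  0.005]
side mat 296 208 0.44 [0.57  0.1   0.063]
side head0 319 295 0.45 [ 0.567 -0.296  0.037]
side head0 313 313 0.44 [ 0.536 -0.365  0.042]
side head0 349 312 0.43 [ 0.628 -0.383  0.05 ]
side glue_bottle 297 208 0.85 [0.572 0.095 0.066]
side glue_bottle 300 235 0.7 [0.571 0.023 0.006]
side paint_tin 297 258 0.77 [ 0.532 -0.14   0.045]
side sanding_block 241 239 0.74 [ 0.372 -0.006  0.032]
side sanding_block 347 314 0.43 [ 0.623 -0.385  0.046]
```

```bash
python3 - <<'E'
import cv2,numpy as np
a=cv2.imread("pics/top0.png");b=cv2.imread("pics/side0.png")
c=cv2.resize(a[130:310,130:430],(800,480)); cv2.imwrite("pics/topc.png",c)
c=cv2.resize(b[140:350,150:430],(800,600)); cv2.imwrite("pics/sidec.png",c)
E
```

```text
(no output)
```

View pics/topc.png

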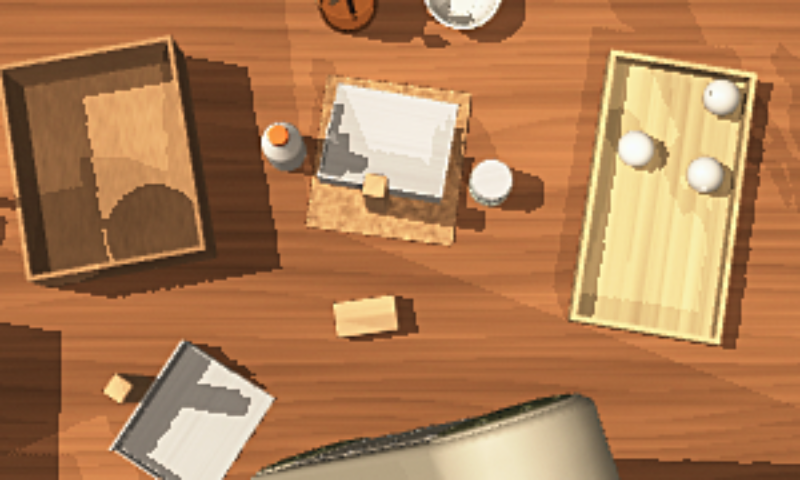

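View pics/sidec.png

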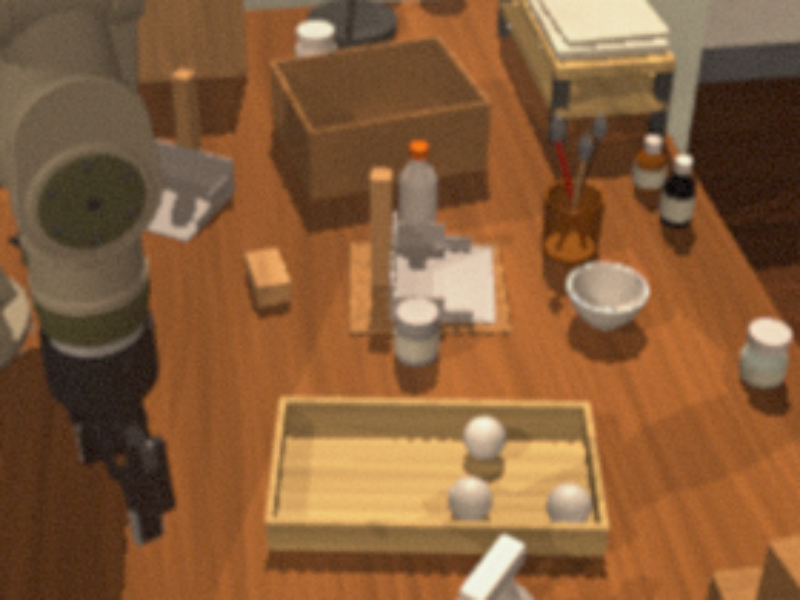

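The top crop shows two look-alike scoops. One stands on the mat at top pixel (276,183), y≈0. The other is by the robot's left at top pixel (198,286), y≈+0.23. The one farthest to the robot's right is the scoop on the mat, with its post at about (271,199) in the top picture and its mouth facing away from the robot. The tray with three heads is on the right at (377,206). The box is on the left at (168,192).

```bash
cat >> h.py <<'E'
def rect(P):
    (c,s,a)=cv2.minAreaRect((P[:,:2]*1000).astype(np.float32)); return np.round(c,1),np.round(s,1),round(a,1)
def project(name,X):
    M,f,i=T(name); p=M[:3,:3].T@(np.array(X)-M[:3,3]); return np.array([i["cx"]+f*p[0]/p[2],i["cy"]+f*p[1]/p[2]])
E
python3 - <<'E'
from h import *
from scipy.optimize import least_squares
Ct=cloud("top",np.load("top0.npy")); Cs=cloud("side",np.load("side0.npy"))
it=cv2.imread("pics/top0.png"); iS=cv2.imread("pics/side0.png")
def sel(C,x0,x1,y0,y1,z0,z1):
    m=(C[...,0]>x0)&(C[...,0]<x1)&(C[...,1]>y0)&(C[...,1]<y1)&(C[...,2]>z0)&(C[...,2]<z1); return m
for n,C in (("top",Ct),("side",Cs)):
    for nm,b in dict(tray=(.3,.72,-.47,-.18,.026,.046),tray_floor=(.40,.5,-.33,-.27,-.02,.02),box=(.38,.7,.18,.5,.088,.112),post=(.45,.56,-.05,.06,.13,.175),back=(.42,.62,-.11,.09,.040,.068),mat=(.4,.68,-.11,.1,-.02,.02),spray=(.2,.7,-.65,-.44,.05,.2)).items():
        m=sel(C,*b); P=C[m]
        if len(P)>4: print(n,nm,len(P),rect(P),"z",np.percentile(P[:,2],[10,50,90]).round(4))
    for g in [(.57,-.30),(.535,-.36),(.63,-.385)]:
        m=sel(C,g[0]-.035,g[0]+.035,g[1]-.035,g[1]+.035,.022,.07); P=C[m]
        r=least_squares(lambda c:np.linalg.norm(P-c,axis=1)-.021,[*g,.027],loss="soft_l1",f_scale=.003); print(n,"head",r.x.round(4),len(P))
# colour mask mat: project known
hsv=cv2.cvtColor(it,cv2.COLOR_BGR2HSV)
for (u,v) in [(250,212),(280,218),(304,200),(230,230),(200,290)]: print((u,v),hsv[v,u],Ct[v,u].round(3))
E
python3 - <<'E'
import cv2
a=cv2.imread("pics/top0.png"); cv2.imwrite("pics/matc.png",cv2.resize(a[150:230,225:345],(780,520),interpolation=cv2.INTER_CUBIC))
E
```

```text
top tray 1092 (array([ 516.5, -310.6]), array([169.9, 314. ]), 80.4) z [0.0295 0.0364 0.0428]
top tray_floor 636 (array([ 450. , -300.1]), array([99.9, 59.4]), 0.1) z [0.001  0.0064 0.0109]
top box 714 (array([550.9, 314.3]), array([242.4, 196. ]), 10.1) z [0.0919 0.0987 0.1036]
top post 77 (array([510.9,  13.9]), array([23.4, 23.7]), 82.2) z [0.1464 0.153  0.1569]
top back 157 (array([532.4, -14.8]), array([189.7,  70.4]), 88.3) z [0.044  0.0554 0.0634]
top mat 5761 (array([540.1,  -5. ]), array([279.7, 209.9]), 0.0) z [-0.0032  0.0028  0.0089]
top spray 945 (array([ 603.9, -563.2]), array([ 93. , 241.9]), 67.4) z [0.0702 0.1044 0.1465]
top head [ 0.5706 -0.2783  0.0277] 130
top head [ 0.5374 -0.3629  0.0287] 186
top head [ 0.6342 -0.3867  0.0308] 265
side tray 1618 (array([ 516.9, -311.3]), array([175.9, 312.5]), 80.2) z [0.0278 0.0347 0.0409]
side tray_floor 569 (array([ 450. , -300.1]), array([59.7, 99.8]), 89.9) z [0.0038 0.0063 0.0086]
side box 606 (array([552.6, 312.1]), array([242.8, 207.5]), 9.9) z [0.0897 0.0967 0.1023]
side post 81 (array([512.5,   8.4]), array([32.6, 22.1]), 81.7) z [0.1346 0.1494 0.1561]
side back 124 (array([536.2,  -9. ]), array([204. ,  76.4]), 75.3) z [0.0429 0.0565 0.0629]
side mat 2879 (array([540. ,  -4.9]), array([279.9, 209.9]), 0.0) z [-0.0012  0.0032  0.0088]
side spray 1631 (array([ 603.8, -566.3]), array([ 90.6, 236.7]), 68.1) z [0.0623 0.0991 0.1453]
side head [ 0.5715 -0.2807  0.0274] 166
side head [ 0.5394 -0.3605  0.0268] 217
side head [ 0.633  -0.3949  0.0283] 361
(250, 212) [ 16 130 237] [ 0.493  0.079 -0.   ]
(280, 218) [ 16 128 246] [ 0.474 -0.013  0.004]
(304, 200) [ 12 179 107] [ 0.529 -0.087  0.007]
(230, 230) [ 11 158  76] [ 0.438  0.14  -0.001]
(200, 290) [ 20  26 234] [0.258 0.227 0.005]
```

View pics/matc.png

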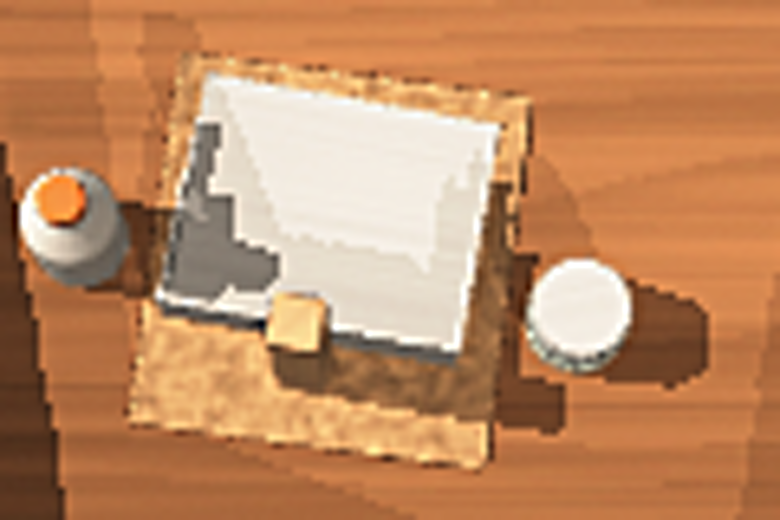

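The close crop confirms the choice. The scoop on the mat has its post at crop (298,322) and its mouth edge along (208,72)–(498,125). Glue bottle and paint tin stand either side of the mat.

```bash
cat >> h.py <<'E'
def ray(name,u,v,z):
    M,f,i=T(name); d=M[:3,:3]@np.array([(u-i["cx"])/f,(v-i["cy"])/f,1]); e=M[:3,3]; return (e+d*(z-e[2])/d[2])
E
python3 - <<'E'
from h import *
def q(pts,z): 
    P=np.array([ray("top",225+u/6.5,150+v/6.5,z)[:2] for u,v in pts])*1000; return P
m=q([(190,58),(530,98),(490,468),(132,425)],.004); print("mat",m.round(0),m.mean(0),"ang",np.degrees(np.arctan2(*(m[0]-m[3]+m[1]-m[2])[::-1])))
s=q([(208,72),(498,125)],.006); d=s[1]-s[0]; print("lip",s.round(0),s.mean(0),"yaw",np.degrees(np.arctan2(d[1],d[0]))+90, np.linalg.norm(d))
b=q([(158,295),(460,360)],.054); d=b[1]-b[0]; print("back",b.round(0),b.mean(0),"yaw",np.degrees(np.arctan2(d[1],d[0]))+90,np.linalg.norm(d))
p=q([(277,292),(328,300),(322,353),(267,347)],.154); print("post",p.round(0),p.mean(0))
st=get_state(); print(st["tcp_pos"])
# wanted relative orientation for yaw: tool x = -scoop x
for yaw in (-10,-9):
    r=np.radians(yaw); X=-np.array([np.cos(r),np.sin(r),0]); Z=np.array([0,0,-1.]); D=np.stack([X,np.cross(Z,X),Z],1)
    rel=quat(st["orientation"]).inv()*R.from_matrix(D); print(yaw,rel.as_rotvec().round(3))
E
```

```text
mat [[658.  67.]
 [638. -95.]
 [462. -75.]
 [482.  93.]] [560.12967231  -2.69640341] ang -7.549481083095467
lip [[651.  58.]
 [625. -80.]] [638.00809407 -11.03957153] yaw -10.693730849590679 140.34368351596825
back [[537.  78.]
 [506. -60.]] [521.41182408   8.98393389] yaw -12.406631270894508 141.4914107617237
post [[523.  21.]
 [519.  -1.]
 [496.   1.]
 [499.  25.]] [509.45840401  11.46556152]
[ 0.24063092 -0.52226425  0.23133634]
-10 [-0.     0.    -2.535]
-9 [-0.     0.    -2.553]
```

```bash
cat >> h.py <<'E'
def toolR(yaw,pitch=0):   # tool x = -scoop x; pitch>0 : mouth up (deg)
    r=R.from_euler("z",yaw,degrees=True)*R.from_euler("y",-pitch,degrees=True)
    return r*R.from_matrix(np.array([[-1,0,0],[0,1,0],[0,0,-1.]]))
G=np.array([-.071,0,.106])  # TCP in scoop frame when held
def tcp_for(pt,yaw,pitch=0,local=(0,0,0)):  # TCP so that scoop-frame point 'local' is at world pt
    S=R.from_euler("z",yaw,degrees=True)*R.from_euler("y",-pitch,degrees=True)
    return np.array(pt)+S.apply(G-np.array(local)), toolR(yaw,pitch)
def plan(p1,R1,n,start=None):
    if start is None:
        s=get_state(); p0=np.array(s["tcp_pos"]); R0=quat(s["orientation"])
    else: p0,R0=start
    w=(R0.inv()*R1).as_rotvec()
    print("total",((p1-p0)*1000).round(1),"rot deg",np.degrees(w).round(1),"rows",n)
    for k in range(n):
        Rk=R0*R.from_rotvec(w*k/n); v=Rk.inv().apply((p1-p0)/n)*1000
        print(",".join(f"{a:g}" for a in [*v.round(1)+0,*(w/n).round(4)+0]))
    return p1,R1
def tray(x,y,z):  # tray frame m -> world
    r=R.from_euler("z",TY,degrees=True); return np.array([.5167,-.3110,0])+r.apply([x,y,z])
TY=-9.7
E
python3 - <<'E'
from h import *
s=plan(np.array([.510,.0115,.225]),toolR(-11),16)
E
```

```text
total [269.4 533.8  -6.3] rot deg [  -0.     0.  -144.3] rows 16
29.3,-23.3,0.4,0,0,-0.1574
32.5,-18.4,0.4,0,0,-0.1574
35,-13.1,0.4,0,0,-0.1574
36.6,-7.4,0.4,0,0,-0.1574
37.3,-1.6,0.4,0,0,-0.1574
37.1,4.3,0.4,0,0,-0.1574
36,10.1,0.4,0,0,-0.1574
34,15.6,0.4,0,0,-0.1574
31.1,20.7,0.4,0,0,-0.1574
27.5,25.3,0.4,0,0,-0.1574
23.2,29.3,0.4,0,0,-0.1574
18.3,32.6,0.4,0,0,-0.1574
13,35,0.4,0,0,-0.1574
7.3,36.6,0.4,0,0,-0.1574
1.5,37.3,0.4,0,0,-0.1574
-4.4,37.1,0.4,0,0,-0.1574
```

arm_command --moves '[1, 29, -23, 0, 0, 0, -0.157, 1, 32.5, -18, 0, 0, 0, -0.157, 1, 35, -13, 0, 0, 0, -0.157, 1, 36.5, -7.5, 0, 0, 0, -0.157, 1, 37, -1.5, 0, 0, 0, -0.157, 1, 37, 4, 0, 0, 0, -0.157, 1, 36, 10, 0, 0, 0, -0.157, 1, 34, 15.5, 0, 0, 0, -0.157]' --newtons 80

```text
clock: 2.1
tcp_pos: [0.3755, -0.2556, 0.2315]
orientation: [0.0, 0.663, 0.749, -0.0]
wrist_force: [0.5, -0.1, -0.4]
finger_gap: 0.0852
grip_force: 0.0
```

arm_command --moves '[1, 31, 20.5, 0, 0, 0, -0.157, 1, 27.5, 25, 0, 0, 0, -0.157, 1, 23, 29, 0, 0, 0, -0.157, 1, 18.5, 32.5, 0, 0, 0, -0.157, 1, 13, 35, 0, 0, 0, -0.157, 1, 7.5, 36.5, 0, 0, 0, -0.157, 1, 1.5, 37, 0, 0, 0, -0.157, 1, -4.5, 37, 0, 0, 0, -0.157]'

```text
clock: 3.1
tcp_pos: [0.51, 0.0101, 0.2314]
orientation: [0.0, 0.096, 0.995, -0.0]
wrist_force: [-0.3, -0.2, 0.2]
finger_gap: 0.0854
grip_force: 0.0
```

```bash
python3 - <<'E'
from h import *
p,d=read_camera("wrist"); cv2.imwrite("pics/w1.png",p)
C=cloud("wrist",d); m=(C[...,2]>.14)&(C[...,2]<.165)&(abs(C[...,0]-.51)<.04)&(abs(C[...,1]-.01)<.04)
if m.sum()>5: print("post",rect(C[m]),C[m][:,2].mean())
print(recognise("wrist","scoop_grip"))
s=get_state(); print(s["tcp_pos"],s["joint_pos"],s["clock"])
plan(np.array([.510,.0115,.225]),toolR(-11),1)
E
```

```text
post (array([511.3,  17.3]), array([23.5, 23.7]), 79.0) 0.15215747492651818
[{'point': [278.7, 222.9], 'confidence': 0.91}]
[0.51067599 0.01147152 0.23120671] [-1.35263362e-01  1.88093944e-01 -1.18655068e-01  1.26327994e+00
  7.72953307e-04  5.67268269e-02] 3.2
total [-0.7  0.  -6.2] rot deg [ 0.  0. -0.] rows 1
0.7,-0.1,6.2,0.0008,0.0007,0
```

View pics/w1.png

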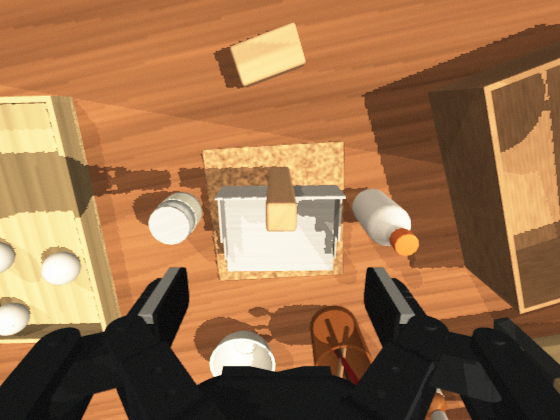

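The wrist view shows the post top at (281,217) between the finger tips, whose middle is at about column 276. The scoop is upright and its yaw matches, so the hand needs to go about 3 mm to +y and then down.

arm_command --moves '[1, 0, 3.5, 40, 0, 0, 0, 1, 0, 0, 40, 0, 0, 0, 1, 0, 0, 30, 0, 0, 0, 1, 0, 0, 11, 0, 0, 0, -1, 0, 0, 0, 0, 0, 0, -1, 0, 0, 0, 0, 0, 0, -1, 0, 0, 0, 0, 0, 0, -1, 0, 0, 0, 0, 0, 0]' --newtons 90

```text
clock: 4.2
tcp_pos: [0.5109, 0.0124, 0.1113]
orientation: [0.001, 0.099, 0.995, 0.0]
wrist_force: [-0.4, 1.2, 3.6]
finger_gap: 0.0228
grip_force: 88.4
```

arm_command --moves '[-1, 0, 0, 0, 0, 0, 0, -1, 0, 0, 0, 0, 0, 0]'

```text
clock: 4.45
tcp_pos: [0.5109, 0.0125, 0.1113]
orientation: [0.001, 0.099, 0.995, 0.0]
wrist_force: [-0.8, 2.4, 6.4]
finger_gap: 0.0234
grip_force: 88.8
```

```bash
sed -i 's/^G=.*/G=np.array([-.071,0,.107])/; s/\.5167,-\.3110,0/.5166,-.3107,0/' h.py; python3 - <<'E'
from h import *
s=get_state(); p=np.array(s["tcp_pos"]); q=quat(s["orientation"])
a=plan(p+[0,0,.105],q,4)
b=tcp_for(tray(-.058,-.003,.105),TY); 
plan(*b,9,a)
c=tcp_for(tray(-.058,-.003,.0070),TY); plan(*c,5,b)
E
```

```text
total [  0.   0. 105.] rot deg [0. 0. 0.] rows 4
0,0,-26.2,0,0,0
0,0,-26.2,0,0,0
0,0,-26.2,0,0,0
0,0,-26.2,0,0,0
total [-121.9 -304.4   -4.3] rot deg [ 0.   0.1 -1.6] rows 9
6.6,-35.8,0.5,0,0.0002,-0.0031
6.8,-35.8,0.5,0,0.0002,-0.0031
6.9,-35.8,0.5,0,0.0002,-0.0031
7,-35.8,0.5,0,0.0002,-0.0031
7.1,-35.7,0.5,0,0.0002,-0.0031
7.2,-35.7,0.5,0,0.0002,-0.0031
7.3,-35.7,0.5,0,0.0002,-0.0031
7.4,-35.7,0.5,0,0.0002,-0.0031
7.5,-35.6,0.5,0,0.0002,-0.0031
total [  0.   0. -98.] rot deg [0. 0. 0.] rows 5
0,0,19.6,0,0,0
0,0,19.6,0,0,0
0,0,19.6,0,0,0
0,0,19.6,0,0,0
0,0,19.6,0,0,0
```

arm_command --moves '[-1, 0, 0, -15, 0, 0, 0, -1, 0, 0, -30, 0, 0, 0, -1, 0, 0, -30, 0, 0, 0, -1, 0, 0, -30, 0, 0, 0, -1, 5, -25, 0, 0, 0, -0.003, -1, 6.5, -35, 0, 0, 0, -0.003, -1, 7, -35, 0, 0, 0, -0.003, -1, 7.5, -36, 0, 0, 0, -0.003]'

```text
clock: 5.45
tcp_pos: [0.4587, -0.112, 0.2157]
orientation: [-0.0, 0.093, 0.996, -0.0]
wrist_force: [0.7, 0.1, -2.5]
finger_gap: 0.0238
grip_force: 88.5
```

arm_command --moves '[-1, 7.5, -36, 0, 0, 0, -0.003, -1, 7.5, -36, 0, 0, 0, -0.003, -1, 7.5, -36, 0, 0, 0, -0.004, -1, 7.5, -36, 0, 0, 0, -0.003, -1, 6, -30, 0, 0, 0, -0.003, -1, 3, -17, 0, 0, 0, -0.003, -1, 0, 0, 0, 0, 0, 0, -1, 0, 0, 0, 0, 0, 0]'

```text
clock: 6.45
tcp_pos: [0.3873, -0.2914, 0.2153]
orientation: [-0.0, 0.083, 0.997, 0.0]
wrist_force: [0.0, -0.2, -1.8]
finger_gap: 0.0228
grip_force: 88.4
```

```bash
python3 - <<'E'
from h import *
s=get_state(); print(s["tcp_pos"],s["wrist_force"],s["finger_gap"],s["clock"])
b=tcp_for(tray(-.058,-.003,.105),TY); plan(*b,1)
p,d=read_camera("wrist"); cv2.imwrite("pics/w2.png",p)
p,d=read_camera("side"); cv2.imwrite("pics/s2.png",p)
C=cloud("side",d)
C0=C
m=(C[...,0]>.3)&(C[...,0]<.75)&(C[...,1]>-.5)&(C[...,1]<-.15)&(C[...,2]>.1)
a=cv2.imread("pics/w2.png"); cv2.imwrite("pics/c2.png",np.hstack([cv2.resize(a,(400,300)),cv2.resize(p[140:350,150:430],(400,300))]))
E
```

```text
[ 0.38730159 -0.29143584  0.21529757] [ 0.0471855  -0.24979108 -1.78409759] 0.022845577594101635 6.45
total [ 1.6 -0.5 -3.3] rot deg [ 0.  -0.   0.2] rows 1
-1.7,-0.2,3.3,0.0007,-0.0003,0.003
```

View pics/c2.png

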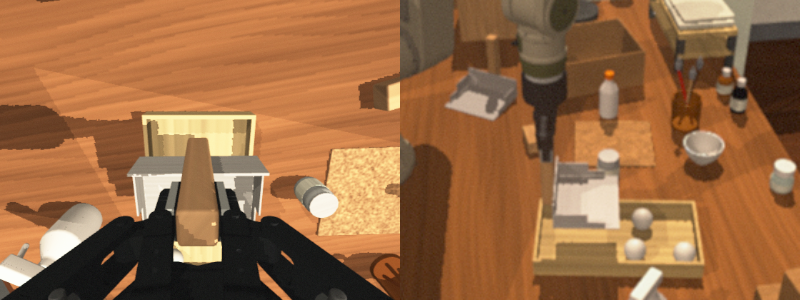

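The scoop hangs level over the empty half of the tray, with the three heads beyond the lip. I'll check the lateral alignment numerically before lowering.

```bash
python3 - <<'E'
from h import *
r=R.from_euler("z",-TY,degrees=True)
for n in ("wrist","top"):
    p,d=read_camera(n); C=cloud(n,d); L=r.apply((C-[.5166,-.3107,0]).reshape(-1,3)).reshape(C.shape)*1000
    x,y,z=L[...,0],L[...,1],L[...,2]
    near=(x>-240)&(x<200)&(abs(y)<100)
    m=near&(z>120)&(z<165)&(x<-100)&(x>-145); P=L[m]
    print(n,"back/side walls y",np.percentile(P[:,1],[1,99]).round(1) if len(P) else 0,len(P),"x",np.percentile(P[:,0],[1,99]).round(1) if len(P) else 0)
    m=near&(z>28)&(z<44)&(abs(x)>60)&(abs(abs(y)-81)<14)
    P=L[m]; a=P[P[:,1]>0]; b=P[P[:,1]<0]
    for nm,Q in(("left rim",a),("right rim",b)):
        if len(Q)>5: print(n,nm,len(Q),np.percentile(Q[:,1],[2,50,98]).round(1),np.polyfit(Q[:,0],Q[:,1],1).round(4))
    m=near&(z>100)&(z<125)&(x>-100); P=L[m]
    if len(P)>20: print(n,"pan floor y",np.percentile(P[:,1],[1,99]).round(1),"x max",np.percentile(P[:,0],99).round(1),"plane",np.linalg.lstsq(np.c_[P[:,:2],np.ones(len(P))],P[:,2],rcond=None)[0].round(3))
E
```

```text
wrist back/side walls y [-71.6  68.5] 4128 x [-144.4 -102.1]
wrist left rim 476 [68.8 79.6 83.7] [6.71000e-02 8.79451e+01]
wrist right rim 480 [-84.  -79.7 -68.7] [-6.52000e-02 -8.77938e+01]
wrist pan floor y [-70.3  68.8] x max -35.7 plane [3.60000e-02 2.00000e-03 1.13815e+02]
top back/side walls y [10.1 69.7] 43 x [-135.7 -100.7]
top left rim 158 [68.9 81.3 84.7] [-1.00000e-04  8.07894e+01]
top right rim 85 [-84.  -79.5 -69.8] [ 3.0500e-02 -8.2474e+01]
top pan floor y [-64.   70.2] x max -1.9 plane [-3.0000e-03  1.3000e-02  1.0999e+02]
```

arm_command --moves '[-1, -1, -1.5, 15, 0, 0, 0.003, -1, 0, 0, 25, 0, 0, 0, -1, 0, 0, 25, 0, 0, 0, -1, 0, 0, 20, 0, 0, 0, -1, 0, 0, 12, 0, 0, 0, -1, 0, 0, 3, 0, 0, 0, -1, 0, 0, 0, 0, 0, 0]'

```text
clock: 7.52
tcp_pos: [0.3881, -0.294, 0.1155]
orientation: [0.0, 0.085, 0.996, -0.0]
wrist_force: [0.7, -0.1, -1.4]
finger_gap: 0.0226
grip_force: 88.5
```

arm_command --moves '[-1, 0, 0, 1, 0, 0, 0, -1, 0, 0, 0, 0, 0, 0]'

```text
clock: 7.78
tcp_pos: [0.3882, -0.2942, 0.1148]
orientation: [0.0, 0.085, 0.996, -0.0]
wrist_force: [0.5, 0.0, -2.2]
finger_gap: 0.0233
grip_force: 88.5
```

arm_command --moves '[-1, 0, 0, 1, 0, 0, 0, -1, 0, 0, 0, 0, 0, 0]'

```text
clock: 8.02
tcp_pos: [0.3881, -0.2941, 0.1135]
orientation: [0.0, 0.085, 0.996, -0.0]
wrist_force: [0.2, 0.6, -0.9]
finger_gap: 0.023
grip_force: 88.6
```

arm_command --moves '[-1, 0, 0, 0.7, 0, 0, 0, -1, 0, 0, 0, 0, 0, 0]'

```text
clock: 8.28
tcp_pos: [0.3879, -0.2939, 0.1132]
orientation: [0.0, 0.085, 0.996, -0.0]
wrist_force: [-2.2, 2.9, 5.0]
finger_gap: 0.0232
grip_force: 89.3
```

arm_command --moves '[-1, -5, 0.5, -0.4, 0, 0, 0, -1, -8, 0.5, 0, 0, 0, 0, -1, -10, 0, 0, 0, 0, 0, -1, -12, 0, 0, 0, 0, 0, -1, -12, 0, 0, 0, 0, 0, -1, -12, 0, 0, 0, 0, 0, -1, -12, 0, 0, 0, 0, 0, -1, -12, 0, 0, 0, 0, 0]'

```text
clock: 9.28
tcp_pos: [0.4696, -0.3065, 0.1134]
orientation: [-0.001, 0.085, 0.996, 0.0]
wrist_force: [-8.0, 3.3, 9.5]
finger_gap: 0.0231
grip_force: 90.2
```

arm_command --moves '[-1, -10, 0, 0, 0, 0, 0, -1, -10, 0, 0, 0, 0, 0, -1, -8, 0, 0, 0, 0, 0, -1, -8, 0, 0, 0, 0, 0, -1, -8, 0, 0, 0, 0, 0]'

```text
clock: 9.9
tcp_pos: [0.5123, -0.3137, 0.1135]
orientation: [-0.001, 0.085, 0.996, 0.0]
wrist_force: [-7.7, 4.0, 8.2]
finger_gap: 0.0232
grip_force: 89.9
```

```bash
cat > look.py <<'E'
from h import *
import sys
def heads(k=""):
    r=R.from_euler("z",-TY,degrees=True)
    s=get_state(); t=r.apply(np.array(s["tcp_pos"])-[.5166,-.3107,0])*1000
    print("tcp tray",t.round(1),"lip x",t[0]+130,"F",s["wrist_force"].round(1),s["clock"])
    for n in ("top","side"):
        p,d=read_camera(n); cv2.imwrite(f"pics/{n}{k}.png",p); C=cloud(n,d)
        for q in recognise(n,"head0"):
            u,v=np.round(q["point"]).astype(int); w=C[v,u]; e=T(n)[0][:3,3]; w=w+(w-e)/np.linalg.norm(w-e)*.018
            print(n,(u,v),round(q["confidence"],2),"tray",(r.apply(w-[.5166,-.3107,0])*1000).round(0),"world",w.round(3))
E
python3 -c "
from look import *
heads('3')"
```

```text
tcp tray [ -3.7  -3.7 113.5] lip x 126.29365326368524 F [-7.7  4.   8.2] 9.9
top (np.int64(392), np.int64(174)) 0.57 tray [ 95. -28.  28.] world [ 0.605 -0.354  0.028]
top (np.int64(375), np.int64(160)) 0.54 tray [127.  30.  35.] world [ 0.647 -0.302  0.035]
side (np.int64(350), np.int64(314)) 0.68 tray [126. -48.  38.] world [ 0.633 -0.379  0.038]
side (np.int64(346), np.int64(294)) 0.67 tray [124.  37.  28.] world [ 0.645 -0.295  0.028]
side (np.int64(336), np.int64(311)) 0.51 tray [ 91. -32.  32.] world [ 0.601 -0.358  0.032]
```

arm_command --moves '[-1, -7, 0, 0, 0, 0, 0, -1, -6, 0, 0, 0, 0, 0, -1, -4, 0, 0, 0, 0, 0, -1, -3, 0, 0, 0, 0, 0, -1, 0, 0, 0, 0, 0, 0]'

```text
clock: 10.72
tcp_pos: [0.5328, -0.3173, 0.1133]
orientation: [-0.001, 0.085, 0.996, 0.0]
wrist_force: [-6.2, 2.5, 7.3]
finger_gap: 0.0231
grip_force: 89.6
```

```bash
python3 -c "
from look import *
heads('4')
a=cv2.imread('pics/top4.png')[140:240,340:440];b=cv2.imread('pics/side4.png')[260:350,270:400]
cv2.imwrite('pics/c4.png',np.hstack([cv2.resize(a,(400,400),interpolation=2),cv2.resize(b,(400,400),interpolation=2)]))
# tilt plan: pivot at rear bottom (-83,0,0)
s=get_state(); p=np.array(s['tcp_pos'])
S0=R.from_euler('z',TY,degrees=True); o=p-S0.apply(G)
back=o+S0.apply([-.083,0,0])
t=tcp_for(back+S0.apply([-.006,0,.004]),TY,14,(-.083,0,0)); plan(*t,7)
"
```

```text
tcp tray [ 17.1  -3.7 113.3] lip x 147.07339124721815 F [-6.2  2.5  7.3] 10.725
top (np.int64(369), np.int64(175)) 0.43 tray [88. 36. -9.] world [ 0.609 -0.29  -0.009]
side (np.int64(349), np.int64(293)) 0.65 tray [132.  40.  29.] world [ 0.654 -0.293  0.029]
side (np.int64(348), np.int64(314)) 0.63 tray [122. -46.  35.] world [ 0.629 -0.376  0.035]
side (np.int64(336), np.int64(310)) 0.45 tray [ 91. -28.  31.] world [ 0.602 -0.353  0.031]
total [-31.8   5.4   3.7] rot deg [  0.  -14.1  -0. ] rows 7
4.6,0,-0.5,0,-0.035,-0.0001
4.6,0,-0.7,0,-0.035,-0.0001
4.6,0,-0.8,0,-0.035,-0.0001
4.5,0,-1,0,-0.035,-0.0001
4.5,0,-1.2,0,-0.035,-0.0001
4.4,0,-1.3,0,-0.035,-0.0001
4.4,0,-1.5,0,-0.035,-0.0001
```

View pics/c4.png

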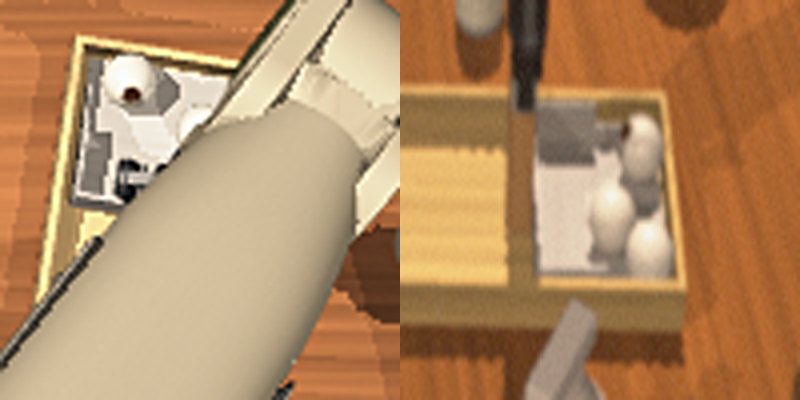

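Crops: all three heads are over the pan. In the top crop one sits at (130,80) by the left wall. In the side crop they are at (642,145), (612,215) and (650,250). I'll tilt the mouth up next.

```bash
python3 -c "
from h import *
s=get_state(); p=np.array(s['tcp_pos'])
S0=R.from_euler('z',TY,degrees=True); o=p-S0.apply(G); back=o+S0.apply([-.083,0,.001])
a=plan(*tcp_for(back,TY,9,(-.083,0,0)),5)
b=plan(*tcp_for(back+S0.apply([-.008,0,.003]),TY,17,(-.083,0,0)),5,a)
"
```

```text
total [-16.6   2.8   1.6] rot deg [ 0.  -9.1 -0. ] rows 5
3.4,0,-0.3,0,-0.0316,-0.0001
3.4,0,-0.4,0,-0.0316,-0.0001
3.4,0,-0.5,0,-0.0316,-0.0001
3.3,0,-0.6,0,-0.0316,-0.0001
3.3,0,-0.7,0,-0.0316,-0.0001
total [-22.6   3.9   1.3] rot deg [ 0. -8.  0.] rows 5
4.5,0,-1,0,-0.0279,0
4.5,0,-1.1,0,-0.0279,0
4.4,0,-1.2,0,-0.0279,0
4.4,0,-1.3,0,-0.0279,0
4.4,0,-1.5,0,-0.0279,0
```

arm_command --moves '[-1, 3, 0, -0.5, 0, -0.03, 0, -1, 3.5, 0, -0.5, 0, -0.032, 0, -1, 3.5, 0, -0.5, 0, -0.032, 0, -1, 3.5, 0, -0.6, 0, -0.032, 0, -1, 3.5, 0, -0.7, 0, -0.032, 0, -1, 0, 0, 0, 0, 0, 0, -1, 0, 0, 0, 0, 0, 0]'

```text
clock: 11.8
tcp_pos: [0.5164, -0.3146, 0.1141]
orientation: [0.078, 0.084, 0.993, -0.006]
wrist_force: [0.1, -0.5, -3.9]
finger_gap: 0.023
grip_force: 88.3
```

arm_command --moves '[-1, 4, 0, -1, 0, -0.028, 0, -1, 4.5, 0, -1.1, 0, -0.028, 0, -1, 4.5, 0, -1.2, 0, -0.028, 0, -1, 4.5, 0, -1.3, 0, -0.028, 0, -1, 4.5, 0, -1.5, 0, -0.028, 0, -1, 0, 0, 0, 0, 0, 0, -1, 0, 0, 0, 0, 0, 0]'

```text
clock: 12.68
tcp_pos: [0.4941, -0.3112, 0.116]
orientation: [0.148, 0.084, 0.985, -0.013]
wrist_force: [0.4, -0.9, -3.6]
finger_gap: 0.0229
grip_force: 88.4
```

```bash
python3 -c "
from look import *
heads('5')
s=get_state(); print(quat(s['orientation']).as_matrix().round(3).tolist())
a=cv2.imread('pics/top5.png')[140:240,340:440];b=cv2.imread('pics/side5.png')[260:350,270:400]
cv2.imwrite('pics/c5.png',np.hstack([cv2.resize(a,(400,400),interpolation=2),cv2.resize(b,(400,400),interpolation=2)]))
"
```

```text
tcp tray [-22.1  -4.3 116. ] lip x 107.91420161800474 F [ 0.4 -0.9 -3.6] 12.675
top (np.int64(390), np.int64(192)) 0.71 tray [ 35. -26.  50.] world [ 0.546 -0.342  0.05 ]
top (np.int64(402), np.int64(185)) 0.58 tray [ 60. -57.  57.] world [ 0.566 -0.377  0.057]
top (np.int64(370), np.int64(189)) 0.57 tray [33. 35. 53.] world [ 0.555 -0.282  0.053]
side (np.int64(314), np.int64(290)) 0.67 tray [33. 33. 45.] world [ 0.555 -0.283  0.045]
side (np.int64(330), np.int64(307)) 0.56 tray [ 72. -44.  59.] world [ 0.581 -0.367  0.059]
side (np.int64(314), np.int64(306)) 0.45 tray [ 31. -29.  45.] world [ 0.543 -0.344  0.045]
[[-0.942, 0.169, 0.289], [0.161, 0.986, -0.05], [-0.294, -0.0, -0.956]]
```

View pics/c5.png

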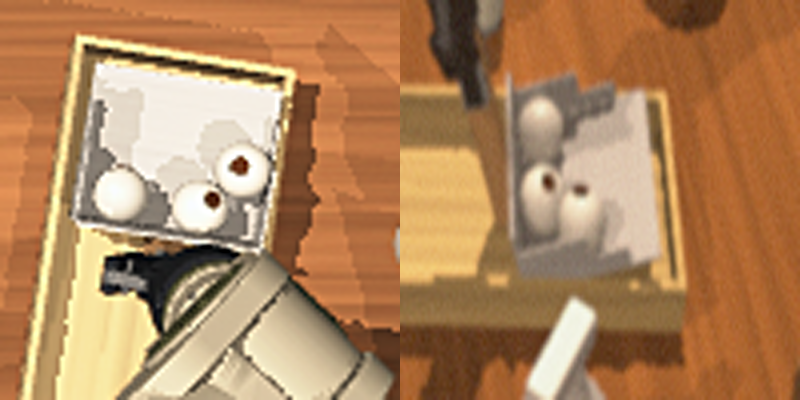

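The tilt worked. All three heads lie against the back wall of the pan, at top crop (120,190), (200,207) and (243,170), and well clear of the lip. Next I lift and carry.

```bash
cat >> h.py <<'E'
def box(x,y,z):
    r=R.from_euler("z",BY,degrees=True); return np.array([.5512,.3140,0])+r.apply([x,y,z])
BY=10.0
def arc(b,n):  # carry in the tray->box sense from now; swing about base axis in n equal rows
    pass
E
python3 - <<'E'
from h import *
s=get_state(); p=np.array(s["tcp_pos"]); q=quat(s["orientation"])
a=(p+[0,0,.15],q)
b=tcp_for(box(.008,0,.150+.019),BY,13); 
print(a[0],b[0])
plan(*b,22,a)
E
```

```text
[ 0.49408764 -0.31111279  0.26599012] [0.4672451  0.29919649 0.25728607]
total [-26.8 610.3  -8.7] rot deg [ -5.1   4.  -19. ] rows 22
5.7,27.1,-1.4,-0.0041,0.0032,-0.0151
5.3,27.2,-1.2,-0.0041,0.0032,-0.0151
4.9,27.3,-1.1,-0.0041,0.0032,-0.0151
4.5,27.4,-1,-0.0041,0.0032,-0.0151
4.1,27.5,-0.8,-0.0041,0.0032,-0.0151
3.7,27.5,-0.7,-0.0041,0.0032,-0.0151
3.3,27.6,-0.6,-0.0041,0.0032,-0.0151
2.9,27.6,-0.5,-0.0041,0.0032,-0.0151
2.4,27.7,-0.4,-0.0041,0.0032,-0.0151
2,27.7,-0.2,-0.0041,0.0032,-0.0151
1.6,27.7,-0.1,-0.0041,0.0032,-0.0151
1.2,27.7,0,-0.0041,0.0032,-0.0151
0.8,27.8,0.1,-0.0041,0.0032,-0.0151
0.4,27.8,0.2,-0.0041,0.0032,-0.0151
-0.1,27.8,0.3,-0.0041,0.0032,-0.0151
-0.5,27.8,0.5,-0.0041,0.0032,-0.0151
-0.9,27.8,0.6,-0.0041,0.0032,-0.0151
-1.3,27.7,0.7,-0.0041,0.0032,-0.0151
-1.8,27.7,0.8,-0.0041,0.0032,-0.0151
-2.2,27.7,0.9,-0.0041,0.0032,-0.0151
-2.6,27.6,1,-0.0041,0.0032,-0.0151
-3,27.6,1.1,-0.0041,0.0032,-0.0151
```

arm_command --moves '[-1, -1.5, 0, -5, 0, 0, 0, -1, -3, 0, -10, 0, 0, 0, -1, -4.5, 0, -15, 0, 0, 0, -1, -6, 0, -20, 0, 0, 0, -1, -7.5, 0, -25, 0, 0, 0, -1, -7.5, 0, -25, 0, 0, 0, -1, -6, 0, -20, 0, 0, 0, -1, -4.5, 0, -15, 0, 0, 0]'

```text
clock: 13.88
tcp_pos: [0.4931, -0.3111, 0.2593]
orientation: [0.149, 0.084, 0.985, -0.013]
wrist_force: [0.3, 0.7, -3.5]
finger_gap: 0.0228
grip_force: 88.4
```

```bash
python3 - <<'E'
from h import *
s=get_state(); print(s["tcp_pos"],s["joint_pos"].round(2))
plan(np.array(s["tcp_pos"])+[0,0,.008],quat(s["orientation"]),1)
b=tcp_for(box(.008,0,.150+.019),BY,13); plan(*b,24)
E
```

```text
[ 0.49305284 -0.31113878  0.25929183] [-0.79  0.1  -0.19  1.03  0.17 -0.6 ]
total [0. 0. 8.] rot deg [0. 0. 0.] rows 1
-2.4,0,-7.6,0,0,0
total [-25.8 610.3  -2. ] rot deg [ -5.2   4.1 -19. ] rows 24
5.1,24.9,-1.5,-0.0038,0.003,-0.0138
4.8,25,-1.4,-0.0038,0.003,-0.0138
4.5,25,-1.3,-0.0038,0.003,-0.0138
4.1,25.1,-1.2,-0.0038,0.003,-0.0138
3.8,25.1,-1.1,-0.0038,0.003,-0.0138
3.4,25.2,-1,-0.0038,0.003,-0.0138
3.1,25.3,-0.9,-0.0038,0.003,-0.0138
2.7,25.3,-0.8,-0.0038,0.003,-0.0138
2.4,25.3,-0.7,-0.0038,0.003,-0.0138
2,25.4,-0.6,-0.0038,0.003,-0.0138
1.7,25.4,-0.5,-0.0038,0.003,-0.0138
1.3,25.4,-0.4,-0.0038,0.003,-0.0138
1,25.4,-0.3,-0.0038,0.003,-0.0138
0.6,25.4,-0.2,-0.0038,0.003,-0.0138
0.3,25.5,-0.1,-0.0038,0.003,-0.0138
-0.1,25.5,0,-0.0038,0.003,-0.0138
-0.4,25.4,0.1,-0.0038,0.003,-0.0138
-0.8,25.4,0.2,-0.0038,0.003,-0.0138
-1.1,25.4,0.3,-0.0038,0.003,-0.0138
-1.5,25.4,0.4,-0.0038,0.003,-0.0138
-1.8,25.4,0.5,-0.0038,0.003,-0.0138
-2.2,25.4,0.6,-0.0038,0.003,-0.0138
-2.5,25.3,0.7,-0.0038,0.003,-0.0138
-2.9,25.3,0.7,-0.0038,0.003,-0.0138
```

arm_command --moves '[-1, 1, 6, -0.5, -0.004, 0.003, -0.013, -1, 2, 12, -1, -0.004, 0.003, -0.014, -1, 3, 18, -1, -0.004, 0.003, -0.014, -1, 4, 24, -1, -0.004, 0.003, -0.014, -1, 4, 28, -1, -0.004, 0.003, -0.014, -1, 4, 28, -1, -0.004, 0.003, -0.014, -1, 3.5, 28, -1, -0.004, 0.003, -0.014, -1, 3, 28, -1, -0.004, 0.003, -0.014]'

```text
clock: 14.88
tcp_pos: [0.4851, -0.1344, 0.2567]
orientation: [0.136, 0.026, 0.99, -0.004]
wrist_force: [0.3, -0.1, -3.6]
finger_gap: 0.0227
grip_force: 88.4
```

arm_command --moves '[-1, 3, 30, -1, -0.004, 0.003, -0.014, -1, 2.5, 30, -1, -0.004, 0.003, -0.014, -1, 2, 30, -0.5, -0.004, 0.003, -0.014, -1, 1.5, 30, -0.5, -0.004, 0.003, -0.014, -1, 1, 30, 0, -0.004, 0.003, -0.014, -1, 1, 30, 0, -0.004, 0.003, -0.014, -1, 0, 30, 0, -0.004, 0.003, -0.014, -1, 0, 30, 0, -0.004, 0.003, -0.014]'

```text
clock: 15.88
tcp_pos: [0.4738, 0.1054, 0.2567]
orientation: [0.124, -0.032, 0.992, 0.005]
wrist_force: [0.3, 0.4, -3.3]
finger_gap: 0.0231
grip_force: 88.5
```

```bash
python3 - <<'E'
from h import *
s=get_state(); print(s["tcp_pos"],s["joint_pos"].round(2),s["wrist_force"].round(1))
b=tcp_for(box(.008,0,.150+.019),BY,13); plan(*b,8)
E
```

```text
[0.47376196 0.10542    0.2567136 ] [ 0.05 -0.07 -0.37  1.02  0.01 -0.01] [ 0.3  0.4 -3.3]
total [ -6.5 193.8   0.6] rot deg [-1.4  1.3 -6.2] rows 8
-0.7,24.2,0.2,-0.003,0.0028,-0.0134
-1.1,24.2,0.2,-0.003,0.0028,-0.0134
-1.4,24.2,0.3,-0.003,0.0028,-0.0134
-1.7,24.2,0.4,-0.003,0.0028,-0.0134
-2,24.1,0.4,-0.003,0.0028,-0.0134
-2.4,24.1,0.5,-0.003,0.0028,-0.0134
-2.7,24.1,0.6,-0.003,0.0028,-0.0134
-3,24,0.6,-0.003,0.0028,-0.0134
```

arm_command --moves '[-1, -1, 30, 0, -0.003, 0.003, -0.013, -1, -1.5, 30, 0, -0.003, 0.003, -0.013, -1, -2, 30, 0.5, -0.003, 0.003, -0.013, -1, -2, 30, 0.5, -0.003, 0.003, -0.013, -1, -2, 26, 0.5, -0.003, 0.003, -0.014, -1, -2.5, 22, 0.5, -0.003, 0.003, -0.014, -1, -2, 16, 0.5, -0.003, 0.003, -0.014, -1, -1.5, 9, 0.5, -0.003, 0.003, -0.014]'

```text
clock: 16.88
tcp_pos: [0.4697, 0.2979, 0.2575]
orientation: [0.112, -0.087, 0.99, 0.009]
wrist_force: [-0.2, -1.3, -3.0]
finger_gap: 0.0234
grip_force: 88.5
```

arm_command --moves '[-1, 0, 0, 0, 0, 0, 0, -1, 0, 0, 0, 0, 0, 0]'

```text
clock: 17.12
tcp_pos: [0.4705, 0.2963, 0.2576]
orientation: [0.112, -0.085, 0.99, 0.009]
wrist_force: [0.1, 0.2, -3.3]
finger_gap: 0.0229
grip_force: 88.5
```

```bash
python3 - <<'E'
from look import *
heads("6")
b=tcp_for(box(.008,0,.150+.019),BY,13); plan(*b,1)
p,d=read_camera("wrist"); cv2.imwrite("pics/w6.png",p)
a=cv2.imread("pics/side6.png")[110:260,190:390]; t=cv2.imread("pics/top6.png")[120:270,110:310]
cv2.imwrite("pics/c6.png",np.hstack([cv2.resize(t,(400,300)),cv2.resize(a,(400,300))]))
# numeric: scoop vs box in box frame
r=R.from_euler("z",-BY,degrees=True)
for n in ("wrist","top"):
    pp,d=read_camera(n); C=cloud(n,d); L=r.apply((C-[.5512,.3140,0]).reshape(-1,3)).reshape(C.shape)*1000
    x,y,z=L[...,0],L[...,1],L[...,2]; m=(abs(x)<130)&(abs(y)<110)
    P=L[m&(z>92)&(z<106)]; a=P[abs(P[:,1])>80]
    print(n,"rim",[np.percentile(Q,50).round(1) if len(Q)>5 else None for Q in (a[a[:,1]>0][:,1],a[a[:,1]<0][:,1],P[P[:,0]>100][:,0],P[P[:,0]<-100][:,0])])
    P=L[m&(z>150)&(z<215)&(x<80)]; print(n,"scoop y",np.percentile(P[:,1],[1,99]).round(1),"x",np.percentile(P[:,0],[1,99]).round(1))
E
```

```text
tcp tray [-147.7  590.5  257.6] lip x -17.748839451330724 F [ 0.1  0.2 -3.3] 17.125
top (np.int64(179), np.int64(190)) 0.62 tray [-81. 567. 185.] world [0.533 0.262 0.185]
top (np.int64(152), np.int64(192)) 0.54 tray [-98. 640. 183.] world [0.528 0.336 0.183]
top (np.int64(167), np.int64(194)) 0.46 tray [-97. 598. 182.] world [0.522 0.295 0.182]
side (np.int64(273), np.int64(151)) 0.49 tray [-102.  602.  182.] world [0.518 0.3   0.182]
side (np.int64(278), np.int64(152)) 0.37 tray [-83. 572. 194.] world [0.531 0.267 0.194]
total [-3.4  3.  -0.4] rot deg [-0.1 -0.  -0.1] rows 1
2.9,3.5,-0.2,-0.0015,-0.0008,-0.0024
wrist rim [np.float64(93.7), np.float64(-92.3), None, np.float64(-119.7)]
wrist scoop y [-72.4  68.1] x [-85.2  29.7]
top rim [np.float64(93.9), np.float64(-94.6), np.float64(115.6), np.float64(-117.7)]
top scoop y [-73.5  67.7] x [-56.   66.5]
```

View pics/c6.png

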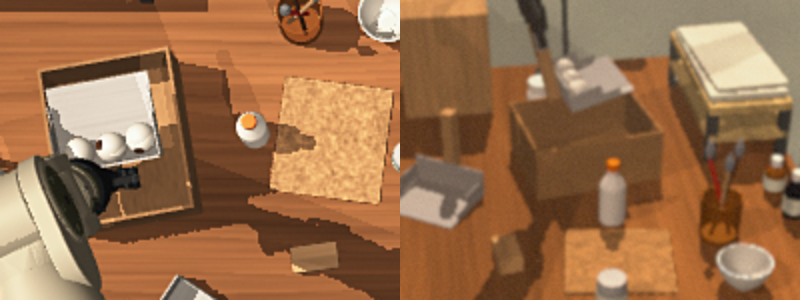

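All three heads are still in the pan, at top crop (80,150), (110,145) and (140,138). The pan is inside the box outline, about 2.5 mm off-centre in y. Next I lower it and correct that.

```bash
python3 - <<'E'
from h import *
s=np.sin(np.radians(11))*.083
a=plan(*tcp_for(box(.004,0,.014+s),BY,11),9)
b=plan(*tcp_for(box(.050,0,.012),BY,3,(.059,0,0)),6,a)
c=plan(*tcp_for(box(.044,0,.010),BY,-6,(.059,0,0)),6,b)
E
```

```text
total [  -4.3    2.6 -136.4] rot deg [-0.1  2.  -0.1] rows 9
3.8,0.4,14.7,-0.0002,0.0038,-0.0002
3.8,0.4,14.7,-0.0002,0.0038,-0.0002
3.7,0.4,14.7,-0.0002,0.0038,-0.0002
3.6,0.4,14.7,-0.0002,0.0038,-0.0002
3.6,0.4,14.7,-0.0002,0.0038,-0.0002
3.5,0.4,14.7,-0.0002,0.0038,-0.0002
3.5,0.4,14.8,-0.0002,0.0038,-0.0002
3.4,0.4,14.8,-0.0002,0.0038,-0.0002
3.4,0.4,14.8,-0.0002,0.0038,-0.0002
total [ 0.7  0.1 -9.3] rot deg [0. 8. 0.] rows 6
0.2,0,1.5,0,0.0233,0
0.1,0,1.5,0,0.0233,0
0.1,0,1.5,0,0.0233,0
0.1,0,1.5,0,0.0233,0
0,0,1.5,0,0.0233,0
0,0,1.5,0,0.0233,0
total [11.1  2.  18. ] rot deg [0. 9. 0.] rows 6
-2,0,-2.9,0,0.0262,0
-2,0,-2.9,0,0.0262,0
-1.9,0,-3,0,0.0262,0
-1.8,0,-3,0,0.0262,0
-1.7,0,-3.1,0,0.0262,0
-1.6,0,-3.1,0,0.0262,0
```

arm_command --moves '[-1, 2, 1, 7, 0, 0.004, 0, -1, 4, 1, 15, 0, 0.004, 0, -1, 5, 0.5, 20, 0, 0.004, 0, -1, 5, 0.5, 20, 0, 0.004, 0, -1, 5, 0, 20, 0, 0.004, 0, -1, 5, 0, 20, 0, 0.004, 0, -1, 4, 0, 16, 0, 0.004, 0, -1, 3, 0, 10, 0, 0.004, 0]'

```text
clock: 18.48
tcp_pos: [0.464, 0.2984, 0.1239]
orientation: [0.096, -0.086, 0.992, 0.008]
wrist_force: [0.6, 0.4, -3.3]
finger_gap: 0.0231
grip_force: 88.5
```

```bash
python3 - <<'E'
from h import *
s=np.sin(np.radians(11))*.083
print(get_state()["wrist_force"].round(1))
a=plan(*tcp_for(box(.004,0,.014+s),BY,11),1)
b=plan(*tcp_for(box(.050,0,.0165),BY,3,(.059,0,0)),6)
c=plan(*tcp_for(box(.044,0,.0095),BY,-7,(.059,0,0)),7,b)
E
```

```text
[ 0.6  0.4 -3.3]
total [ 2.4  0.6 -2.6] rot deg [-0.1  0.  -0.1] rows 1
-1.9,0.2,3,-0.0017,0.0001,-0.0014
total [ 3.1  0.7 -7.4] rot deg [-0.1  8.  -0.1] rows 6
-0.3,0,1.3,-0.0003,0.0233,-0.0003
-0.3,0,1.3,-0.0003,0.0233,-0.0003
-0.3,0,1.3,-0.0003,0.0233,-0.0003
-0.4,0,1.3,-0.0003,0.0233,-0.0003
-0.4,0,1.3,-0.0003,0.0233,-0.0003
-0.4,0,1.3,-0.0003,0.0233,-0.0003
total [13.2  2.3 15. ] rot deg [ 0. 10. -0.] rows 7
-2,0,-2,0,0.0249,0
-2,0,-2.1,0,0.0249,0
-1.9,0,-2.1,0,0.0249,0
-1.9,0,-2.2,0,0.0249,0
-1.8,0,-2.2,0,0.0249,0
-1.8,0,-2.3,0,0.0249,0
-1.7,0,-2.3,0,0.0249,0
```

arm_command --moves '[-1, -0.3, 0, 1.3, 0, 0.023, 0, -1, -0.3, 0, 1.3, 0, 0.023, 0, -1, -0.3, 0, 1.3, 0, 0.023, 0, -1, -0.4, 0, 1.3, 0, 0.023, 0, -1, -0.4, 0, 1.3, 0, 0.023, 0, -1, -0.4, 0, 1, 0, 0.023, 0]'

```text
clock: 19.23
tcp_pos: [0.468, 0.2993, 0.1184]
orientation: [0.027, -0.086, 0.996, 0.002]
wrist_force: [0.6, 0.2, -3.6]
finger_gap: 0.0232
grip_force: 88.4
```

arm_command --moves '[-1, -2, 0, -2, 0, 0.025, 0, -1, -2, 0, -2.1, 0, 0.025, 0, -1, -1.9, 0, -2.1, 0, 0.025, 0, -1, -1.9, 0, -2.2, 0, 0.025, 0, -1, -1.8, 0, -2.2, 0, 0.025, 0, -1, -1.8, 0, -2.3, 0, 0.025, 0, -1, -1.7, 0, -2.3, 0, 0.025, 0, -1, 0, 0, 0, 0, 0, 0]'

```text
clock: 20.23
tcp_pos: [0.4819, 0.3017, 0.1331]
orientation: [-0.059, -0.086, 0.995, -0.006]
wrist_force: [-0.2, 0.1, -3.1]
finger_gap: 0.0233
grip_force: 88.5
```

```bash
python3 - <<'E'
from look import *
heads("7")
s=get_state(); Rm=quat(s["orientation"]).as_matrix(); print("pitch",np.degrees(np.arctan2(-Rm[2,0],-Rm[2,2])))
c=plan(*tcp_for(box(.044,0,.0095),BY,-7,(.059,0,0)),1)
c=plan(*tcp_for(box(.044,0,.0090),BY,-13,(.059,0,0)),5)
d=plan(*tcp_for(box(.044,0,.0090),BY,-20,(.059,0,0)),5,c)
E
```

```text
tcp tray [-137.4  597.8  133.1] lip x -7.431260019660016 F [-0.2  0.1 -3.1] 20.225
top (np.int64(188), np.int64(188)) 0.47 tray [-53. 573.  42.] world [0.561 0.263 0.042]
side (np.int64(285), np.int64(177)) 0.51 tray [-59. 669.  36.] world [0.571 0.358 0.036]
side (np.int64(325), np.int64(361)) 0.36 tray [  49. -232.   76.] world [ 0.526 -0.547  0.076]
pitch -6.820435348953905
total [-0.5 -0.1 -1.8] rot deg [-0.   0.2 -0.1] rows 1
0.3,0,1.8,-0.0007,0.0031,-0.0017
total [12.7  2.3  9.2] rot deg [-0.   6.2 -0.1] rows 5
-2.3,0,-2.1,-0.0001,0.0216,-0.0003
-2.3,0,-2.2,-0.0001,0.0216,-0.0003
-2.3,0,-2.2,-0.0001,0.0216,-0.0003
-2.2,0,-2.3,-0.0001,0.0216,-0.0003
-2.2,0,-2.3,-0.0001,0.0216,-0.0003
total [16.8  3.  11.5] rot deg [0. 7. 0.] rows 5
-2.8,0,-3,0,0.0244,0
-2.7,0,-3.1,0,0.0244,0
-2.7,0,-3.1,0,0.0244,0
-2.6,0,-3.2,0,0.0244,0
-2.5,0,-3.3,0,0.0244,0
```

arm_command --moves '[-1, -2.3, 0, -1.8, 0, 0.022, 0, -1, -2.3, 0, -2.2, 0, 0.022, 0, -1, -2.3, 0, -2.2, 0, 0.022, 0, -1, -2.2, 0, -2.3, 0, 0.022, 0, -1, -2.2, 0, -2.3, 0, 0.022, 0, -1, 0, 0, 0, 0, 0, 0, -1, 0, 0, 0, 0, 0, 0, -1, 0, 0, 0, 0, 0, 0]'

```text
clock: 21.42
tcp_pos: [0.4935, 0.3038, 0.1423]
orientation: [-0.114, -0.086, 0.99, -0.01]
wrist_force: [-0.1, -0.4, -2.2]
finger_gap: 0.0233
grip_force: 88.6
```

arm_command --moves '[-1, -2.8, 0, -2.9, 0, 0.024, 0, -1, -2.7, 0, -3, 0, 0.024, 0, -1, -2.7, 0, -3.1, 0, 0.024, 0, -1, -2.6, 0, -3.2, 0, 0.024, 0, -1, -2.5, 0, -3.2, 0, 0.024, 0, -1, 0, 0, 0, 0, 0, 0, -1, 0, 0, 0, 0, 0, 0, -1, 0, 0, 0, 0, 0, 0]'

```text
clock: 22.42
tcp_pos: [0.5102, 0.3068, 0.1536]
orientation: [-0.173, -0.085, 0.981, -0.015]
wrist_force: [-0.3, 0.2, -2.3]
finger_gap: 0.0231
grip_force: 88.6
```

```bash
python3 - <<'E'
from look import *
heads("8")
r=R.from_euler("z",-BY,degrees=True)
p,d=read_camera("wrist"); C=cloud("wrist",d)
for q in recognise("wrist","head0"):
    u,v=np.round(q["point"]).astype(int); w=C[v,u]; print("wrist",u,v,q["confidence"],(r.apply(w-[.5512,.314,0])*1000).round(0))
t=cv2.imread("pics/top8.png")[140:240,120:220]; 
cv2.imwrite("pics/c8.png",np.hstack([cv2.resize(t,(400,400),interpolation=2),cv2.resize(p,(400,400))]))
s=get_state(); Rm=quat(s["orientation"]).as_matrix(); print("pitch",np.degrees(np.arctan2(-Rm[2,0],-Rm[2,2])),s["wrist_force"].round(1))
c=plan(*tcp_for(box(.044,0,.0090),BY,-20,(.059,0,0)),1)
E
```

```text
tcp tray [-110.3  607.6  153.6] lip x 19.67468980727068 F [-0.3  0.2 -2.3] 22.425
top (np.int64(169), np.int64(164)) 0.46 tray [ 12. 647.  28.] world [0.638 0.325 0.028]
side (np.int64(300), np.int64(174)) 0.41 tray [ -0. 697.  34.] world [0.634 0.377 0.034]
pitch -19.982390714548945 [-0.6  0.1 -2. ]
total [-0.2  0.1  0.5] rot deg [-0.   0.  -0.1] rows 1
0.3,0.1,-0.4,-0.0003,0.0003,-0.0019
```

View pics/c8.png

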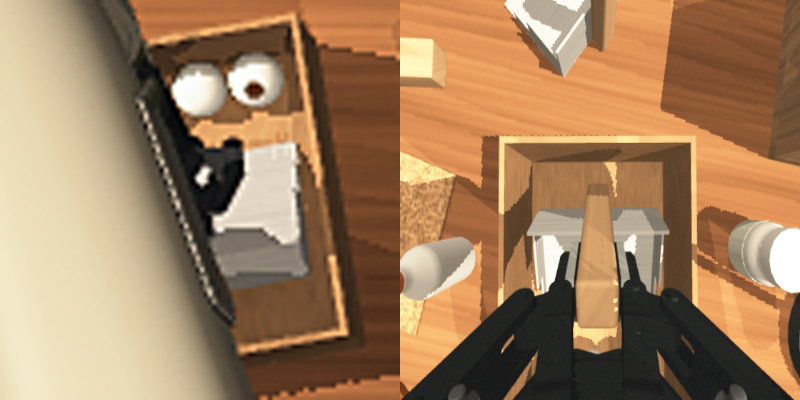

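Two heads show beyond the lip at top crop (200,90) and (255,78). The side camera finds one at world (0.634, 0.377), which matches the hidden third. The wrist force is back to the empty scoop's weight, so all three are out. I'll lift straight up and locate the bare mat.

arm_command --moves '[-1, 3, 0, -8, 0, 0, 0, -1, 5, 0, -14, 0, 0, 0, -1, 7, 0, -19, 0, 0, 0, -1, 7, 0, -19, 0, 0, 0, -1, 8.5, 0, -23, 0, 0, 0, -1, 8.5, 0, -23, 0, 0, 0, -1, 8, 0, -22, 0, 0, 0, -1, 6, 0, -16, 0, 0, 0]'

```text
clock: 23.72
tcp_pos: [0.51, 0.3068, 0.3093]
orientation: [-0.172, -0.085, 0.981, -0.015]
wrist_force: [0.1, -0.0, -2.7]
finger_gap: 0.023
grip_force: 88.6
```

```bash
python3 - <<'E'
from look import *
heads("9")
a=cv2.imread("pics/top9.png"); b=cv2.imread("pics/side9.png")
s=get_state(); print(s["tcp_pos"])
for n,im in (("top",a),("top6",cv2.imread("pics/top6.png")),("side",b)):
    h=cv2.cvtColor(im,cv2.COLOR_BGR2HSV)
    n=n[:3] if n!="side" else n
    m=((h[...,0]>=14)&(h[...,0]<=20)&(h[...,1]>90)&(h[...,1]<165)&(h[...,2]>120)).astype(np.uint8)
    v,u=np.mgrid[0:420,0:560]; M,f,i=T(n)
    D=np.stack([(u-i["cx"])/f,(v-i["cy"])/f,np.ones((420,560))],-1)@M[:3,:3].T; W=M[:3,3]+D*((.004-M[2,3])/D[...,2])[...,None]
    m&=((abs(W[...,0]-.56)<.12)&(abs(W[...,1]+.003)<.11)).astype(np.uint8)
    m=cv2.morphologyEx(m,cv2.MORPH_OPEN,np.ones((3,3),np.uint8)); k,l,st,_=cv2.connectedComponentsWithStats(m); j=1+np.argmax(st[1:,4])
    P=W[l==j]; print(n,len(P),rect(P),P[:,:2].mean(0).round(4))
E
```

```text
tcp tray [-110.5  607.6  309.3] lip x 19.451203000988784 F [ 0.1 -0.  -2.7] 23.725
top (np.int64(161), np.int64(160)) 0.54 tray [ 27. 683.  -7.] world [ 0.658  0.358 -0.007]
top (np.int64(172), np.int64(160)) 0.42 tray [ 27. 642.  22.] world [0.652 0.318 0.022]
side (np.int64(300), np.int64(174)) 0.59 tray [ -1. 695.  35.] world [0.633 0.374 0.035]
[0.51027694 0.30688891 0.30724009]
top 1661 (array([ 5.722e+02, -3.000e-01]), array([168.5, 159.4]), 82.4) [0.597 0.005]
top 2859 (array([562.8,   0.9]), array([168.7, 178.3]), 82.4) [ 0.562  -0.0038]
side 9 (array([622.2, -73.6]), array([10.6,  6.4]), 77.9) [ 0.6222 -0.0736]
```

```bash
python3 - <<'E'
from h import *
t=(.565,-.001,.14)
b=plan(*tcp_for(t,-7.6,0),15)
E
```

```text
total [ -15.7 -298.5  -60.2] rot deg [ -3.1 -19.7  17.3] rows 15
2.8,-19.4,5.3,-0.0036,-0.023,0.0202
2.5,-19.5,5.2,-0.0036,-0.023,0.0202
2.3,-19.6,5,-0.0036,-0.023,0.0202
2,-19.6,4.9,-0.0036,-0.023,0.0202
1.7,-19.7,4.8,-0.0036,-0.023,0.0202
1.4,-19.7,4.7,-0.0036,-0.023,0.0202
1.1,-19.8,4.6,-0.0036,-0.023,0.0202
0.8,-19.8,4.5,-0.0036,-0.023,0.0202
0.5,-19.8,4.4,-0.0036,-0.023,0.0202
0.2,-19.9,4.3,-0.0036,-0.023,0.0202
-0.1,-19.9,4.3,-0.0036,-0.023,0.0202
-0.4,-19.9,4.2,-0.0036,-0.023,0.0202
-0.7,-19.9,4.2,-0.0036,-0.023,0.0202
-1,-19.9,4.1,-0.0036,-0.023,0.0202
-1.3,-19.9,4.1,-0.0036,-0.023,0.0202
```

arm_command --moves '[-1, 3, -12, 3, -0.0036, -0.023, 0.02, -1, 2.5, -19, 4, -0.0036, -0.023, 0.02, -1, 2.3, -20, 4, -0.0036, -0.023, 0.02, -1, 2, -20, 4, -0.0036, -0.023, 0.02, -1, 1.7, -20, 4, -0.0036, -0.023, 0.02, -1, 1.4, -20, 4, -0.0036, -0.023, 0.02, -1, 1, -20, 4, -0.0036, -0.023, 0.02, -1, 0.8, -20, 4, -0.0036, -0.023, 0.02]'

```text
clock: 24.92
tcp_pos: [0.5019, 0.1531, 0.2815]
orientation: [-0.082, -0.005, 0.997, -0.007]
wrist_force: [0.3, 0.7, -2.1]
finger_gap: 0.0231
grip_force: 88.6
```

arm_command --moves '[-1, 0.5, -22, 5, -0.0036, -0.023, 0.02, -1, 0.2, -22, 5, -0.0036, -0.023, 0.02, -1, 0, -22, 5, -0.0036, -0.023, 0.02, -1, -0.4, -22, 5, -0.0036, -0.023, 0.02, -1, -0.7, -21, 5, -0.0036, -0.023, 0.02, -1, -1, -20, 4, -0.0036, -0.023, 0.02, -1, -1.3, -16, 4, -0.0036, -0.023, 0.02, -1, 0, 0, 0, 0, 0, 0]'

```text
clock: 25.92
tcp_pos: [0.4944, 0.0079, 0.2505]
orientation: [-0.001, 0.066, 0.998, 0.0]
wrist_force: [0.3, 0.0, -1.9]
finger_gap: 0.0229
grip_force: 88.6
```

```bash
python3 - <<'E'
from h import *
t=(.565,-.001,.14)
b=plan(*tcp_for(t,-7.6,0),1)
r=R.from_euler("z",7.6,degrees=True)
for n in ("wrist","top"):
    p,d=read_camera(n); cv2.imwrite(f"pics/{n}10.png",p); C=cloud(n,d); L=r.apply((C-[.562,-.0005,0]).reshape(-1,3)).reshape(C.shape)*1000
    x,y,z=L[...,0],L[...,1],L[...,2]
    P=L[(abs(x)<130)&(abs(y)<100)&(z>132)&(z<195)&(x>-45)]
    if len(P)>20: print(n,"scoop y",np.percentile(P[:,1],[1,99]).round(1),"x",np.percentile(P[:,0],[1,99]).round(1))
    h=cv2.cvtColor(p,cv2.COLOR_BGR2HSV); m=(h[...,0]>=14)&(h[...,0]<=20)&(h[...,1]>90)&(h[...,1]<165)&(h[...,2]>120)&(abs(x)<110)&(abs(y)<105)&(abs(z-4)<14)
    m=cv2.morphologyEx(m.astype(np.uint8),cv2.MORPH_OPEN,np.ones((3,3),np.uint8))>0; P=L[m]; print(n,"mat",len(P),"y",np.percentile(P[:,1],[.5,99.5]).round(1),"x",np.percentile(P[:,0],[.5,99.5]).round(1))
E
```

```text
total [ 0.2  0.5 -3.5] rot deg [ 0.  -0.1  0. ] rows 1
-0.2,0.5,3.5,0.0001,-0.0023,0.0003
wrist scoop y [-69.1  71.9] x [-41.6  26.2]
wrist mat 6070 y [-81.6  85.7] x [-89.9  -7.3]
top scoop y [-69.2 -42. ] x [-40.   61.8]
top mat 173 y [-82.3 -37.1] x [-88.3  87.1]
```

The scoop hovers over the mat, aligned within 1–2 mm.

arm_command --moves '[-1, 0, 0.5, 15, 0, 0, 0, -1, 0, 0, 25, 0, 0, 0, -1, 0, 0, 30, 0, 0, 0, -1, 0, 0, 30, 0, 0, 0, -1, 0, 0, 22, 0, 0, 0, -1, 0, 0, 10, 0, 0, 0, -1, 0, 0, 3, 0, 0, 0, -1, 0, 0, 0, 0, 0, 0]'

```text
clock: 27.02
tcp_pos: [0.4958, 0.0092, 0.1165]
orientation: [-0.0, 0.065, 0.998, 0.0]
wrist_force: [-0.4, 0.6, -2.2]
finger_gap: 0.023
grip_force: 88.7
```

arm_command --moves '[-1, 0, 0, 2, 0, 0, 0, -1, 0, 0, 1.5, 0, 0, 0, -1, 0, 0, 0.5, 0, 0, 0, -1, 0, 0, 0, 0, 0, 0]'

```text
clock: 27.52
tcp_pos: [0.4953, 0.0091, 0.1122]
orientation: [-0.001, 0.065, 0.998, 0.0]
wrist_force: [-0.2, -0.5, -2.4]
finger_gap: 0.0233
grip_force: 88.7
```

arm_command --moves '[-1, 0, 0, 0.8, 0, 0, 0, -1, 0, 0, 0, 0, 0, 0]'

```text
clock: 27.78
tcp_pos: [0.4953, 0.0092, 0.1116]
orientation: [-0.0, 0.065, 0.998, 0.0]
wrist_force: [-0.9, 0.4, 0.6]
finger_gap: 0.0228
grip_force: 89.2
```

Contact. I'll open the gripper slowly, then raise the hand straight up and away.

arm_command --moves '[-0.3, 0, 0, 0.3, 0, 0, 0, 0, 0, 0, 0, 0, 0, 0, 0.3, 0, 0, 0, 0, 0, 0, 0.6, 0, 0, 0, 0, 0, 0, 1, 0, 0, 0, 0, 0, 0, 1, 0, 0, 0, 0, 0, 0, 1, 0, 0, 0, 0, 0, 0]'

```text
clock: 28.65
tcp_pos: [0.4953, 0.0091, 0.111]
orientation: [-0.001, 0.065, 0.998, 0.0]
wrist_force: [0.0, -0.2, 0.5]
finger_gap: 0.0856
grip_force: 0.0
```

arm_command --moves '[1, 0, 0, -10, 0, 0, 0, 1, 0, 0, -20, 0, 0, 0, 1, 0, 0, -30, 0, 0, 0, 1, 0, 0, -35, 0, 0, 0, 1, 0, 0, -35, 0, 0, 0, 1, 30, -10, 0, 0, 0, 0, 1, 40, -20, 0, 0, 0, 0, 1, 30, -20, 0, 0, 0, 0]'

```text
clock: 29.65
tcp_pos: [0.3885, -0.0275, 0.2419]
orientation: [-0.0, 0.065, 0.998, -0.0]
wrist_force: [0.5, 0.2, 0.2]
finger_gap: 0.0856
grip_force: 0.0
```

```bash
python3 - <<'E'
from look import *
heads("11")
t=cv2.imread("pics/top11.png")[110:290,100:440]; b=cv2.imread("pics/side11.png")[130:350,150:430]
cv2.imwrite("pics/c11.png",np.hstack([cv2.resize(t,(480,300),interpolation=2),cv2.resize(b,(320,300),interpolation=2)]))
p,d=read_camera("side"); C=cloud("side",d)
P=C[(C[...,2]>.13)&(C[...,2]<.17)&(abs(C[...,0]-.495)<.04)&(abs(C[...,1]-.009)<.04)]; print(len(P),P.mean(0) if len(P) else 0)
E
```

```text
tcp tray [-174.   257.5  241.9] lip x -44.005038258234634 F [0.5 0.2 0.2] 29.65
top (np.int64(156), np.int64(165)) 0.73 tray [  3. 685.  29.] world [0.635 0.364 0.029]
top (np.int64(185), np.int64(161)) 0.5 tray [ 29. 601.  29.] world [0.647 0.276 0.029]
top (np.int64(172), np.int64(162)) 0.44 tray [ 20. 640.  27.] world [0.644 0.316 0.027]
top (np.int64(272), np.int64(188)) 0.38 tray [ -2. 327. -14.] world [ 0.57   0.012 -0.014]
side (np.int64(301), np.int64(176)) 0.51 tray [  3. 687.  31.] world [0.636 0.366 0.031]
82 [0.49569174 0.00221429 0.1473075 ]
```

View pics/c11.png

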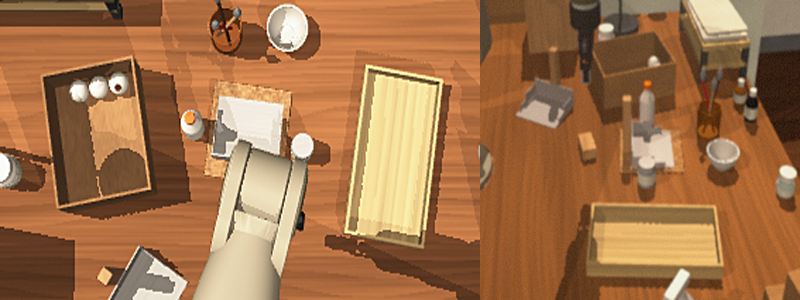

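All three heads lie in the box, at crop (78,92), (98,88) and (118,84). The tray is empty, and the scoop stands upright mid-mat with the gripper clear.

```bash
python3 -c "
from workcell import *
print(hand_in())"
```

```text
the job is handed in; nothing more can be done
None
```

The job is handed in: all three heads were rolled out near the box floor untouched by the gripper, and the scoop stands upright in the middle of its mat, released, with nothing else moved as far as the last pictures show.

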